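# Seat the drilling plate on its pins and lock it

## Robot

A 6-joint arm with a two-finger parallel gripper is mounted at the origin on the work surface; the furniture and walls round the work are solid. World frame = base frame: x ahead of the robot, y to its left, z up, the work surface at z = 0. Lengths are in mm, angles in rad, forces in N, time in s.
With the tool pointing down it reaches from about 350 to 875 mm from the base axis. Payload 4.2 kg.
Tool frame: the origin (TCP) lies on the mounting face of the last link; the fingertips stand 173 mm ahead of it and the grasp point (between the pads) lies 155 mm ahead of it; z points along the fingers, y is the direction in which the jaws open and shut (so a half turn about z gives the same grasp; the last joint's range is limited). The gripper opens to 85 mm and grips with 20 to 120 N. Pads are 22 mm wide; open, the fingers measure 114 mm over their backs; the gripper's body (76 mm by 85 mm) begins 54 mm behind the grasp point. The pads swing forward as they close: fully open they stand 13 mm farther back than shut.
Start: joints at [1.44, 0.385, 0.008, 0, -1.194, -0.259], TCP at [237.469, 578.108, 404.712] pointing down, gripper open.
Joint ranges: [-3.14, 3.14], [-1.21, 2.06], [-1.07, 1.41], [-3.16, 2.05], [-2.99, -0.16], [-3.1, 3.1]. Speed limits (rad/s): [2.79, 2.79, 3.14, 3.14, 3.14, 3.14].

## Interface

Orientations are given as a unit quaternion [x, y, z, w].
In Python, from bench import arm gives the robot as it stands. The module is installed in compiled form; this text tells all that it offers.
- The arm moves only by the tool play_rows, never from a script. Its argument "moves" is a list of rows, each a list of 3 entries, a list of its own where there are three numbers: the shift along the world's x, y, z in units of 30 cm (1.0 is 30 cm), then the turn about the world's z in units of 30 degrees (1.0 is 30 degrees), then the gripper's target within -1 to 1 (shut at 1, half-way at 0, fully open at -1). In form: [[[x, y, z], turn, jaw], ...]. A call has 1 to 12 rows; each row is the pose to reach, as a shift and turn from the pose measured when the call began; what a row does not reach only later rows make up. A row lasts 1/8 s, in which the tool goes at most 62.5 mm and 10.7 degrees, less where a joint would pass 70% of its speed; a pose out of reach is approached as far as the arm can. A call with a number of a shift or a turn outside -1 to 1 is refused whole. A call with a gripper value outside its range is refused whole. The fingers move at their own pace and stop on an object; the grip force is fixed at half the most. Time passes only in rows, so rows that repeat a pose let the fingers close. It gives the time, the measured TCP pose, the force and the opening at its end, in the units of the state.
- arm.read_state(): the state, without advancing time (a new reading comes with each control period).
- arm.get_image(name): name is "scene" or "top" or "wrist"; returns a dict with "pixels" (480x640x3 uint8, red, green, blue), "vfov" (degrees; the focal length in pixels is half the picture's height over the tangent of half this angle, whatever the lens; pixels are square), "cx", "cy" (the principal point, pixels), "xyz" and "rotation" of the camera in the world. Camera axes: x right, y up, looking along -z (the intrinsics and any distortion apply to the point x, -y, -z); pixel columns grow to the right and rows downward; lengths in mm; the calibration is good to about 2 mm. A picture is of the moment at which its call begins. There is no depth.
- arm.job_done(): hands the job in, once; it reports no verdict.
Trained networks look in a picture, given as the dict that the camera call returned (one of the last four; its "shot" number tells which), for a name from the list of things; names that differ only in an ending like _2 or _b are one class to them, and where a whole thing is asked for, a point or a joint stands for the part that bears it (a point fixed in the world has none). Each returns a list of dicts, best first, with "conf" (0 to 1); they miss things now and then, are a little off and sometimes report something else, mostly with a low value. They report only what shows in the picture. A call takes as long as a camera call.
- arm.look_for(name, picture): "centre" ([x, y, z] in mm, in world coordinates, good to about 4 mm: the middle of the surface that is visible of it).
The state is a dict: "clock": time; "joints": joint angles; "joint_vel": joint speeds; "joint_efforts": joint torques, N m; "position": TCP position; "ee_rot": TCP orientation; "contact_force": force on the tool from outside, world axes, zero at the start; "wrist_torque": the same for the moment, N m; "gripper_width": finger opening in mm.
Only numpy, scipy, OpenCV 4.12 (cv2) and the standard library are available. Lean on these libraries where they do the work, as an engineer would, in place of code of your own. Each camera call takes 0.05 s, during which the arm holds its last target.

## Task

The aluminium drilling plate lies propped on top of the two locating pins of the dark steel fixture. With the fingertips nudge it sideways until its two large holes drop over the pins and it lies flush on the fixture, then push the small turn button round over the plate, up to its stop, to lock it. Only push: never pick up or tip the plate, and leave everything else on the bench where it is.

Things in the scene. Friction and masses are not known exactly. Their poses are not given: they have to be found in the camera images.
- fixture: dark steel base fixed to the bench, 180 x 190 x 12 mm (x, y, z); origin at the centre of its underside (bench level), z up, x away from the robot, yaw up to 0.35 rad. Its flat top is at z = 12 mm. A post for the turn button (20 mm wide at its foot) stands at x = +74, y = 0. Seated, the plate's origin is at x = +8, y = 0, z = +12 mm of this frame, with equal yaw
- pin_left (a point): tip of the left locating pin, at x = +18, y = +35 mm of the fixture: 10 mm in diameter, rises 9 mm above the fixture top, the upper 7 mm rounded to a bullet nose about 3 mm wide at the tip, so that a hole within about 3 mm finds it
- pin_right (a point): tip of the right locating pin, the same, at x = +18, y = -35 mm of the fixture
- plate: loose aluminium plate, 100 x 130 x 12 mm (x, y, z), 0.3 to 0.55 kg; origin at the centre of its underside, z up. It starts with its front (-x) edge on the fixture and its underside on the pin tips, sloping up to the far side by about 0.11 rad, 15 to 27 mm too near, up to 22 mm to either side, up to 0.15 rad askew. 5 to 12 N slide it; it falls flat when both holes are over the pins
- hole_left (a point): centre, at the underside, of the plate's left locating hole (11.5 mm, right through) at x = +10, y = +35 mm of the plate. The two 6 mm holes near the plate's front edge serve nothing here
- hole_right (a point): the same for the right locating hole, at x = +10, y = -35 mm of the plate
- turn_button (a joint): swivel of the turn button (steel bar behind the plate, 14 mm wide, 8 mm thick, underside 26.5 mm above the bench, 2.5 mm over the seated plate), rad: 0 = at its stop, bar pointing to fixture -x over the plate; starts at 1.6 to 1.9, pointing to fixture +y and a little to +x. Seen from above it turns counter-clockwise to close. About 1.5 N at the tip moves it; it stays where left
- button_tip (a point): middle of the free end of the turn button's bar, 53 mm from the pivot axis, at half its thickness
- button_pivot (a point): point on the turn button's vertical pivot axis, at half the bar's thickness (30.5 mm above the bench); the pivot screw head reaches 38.5 mm above the bench
- dark_tin: small dark round tin, 54 mm across, 50 mm tall, standing loose in front of the fixture, to the left; origin at the centre of its underside; not part of the job
- bit_block: wooden block of drill bits, 45 x 150 x 124 mm, right of the vice; origin at the centre of its underside; not part of the job
- sanding_block: cork sanding block, 62 x 107 x 27 mm; origin at the centre of its underside; not part of the job

How it is judged:
By the outcome, as a careful person would: the job done as asked, in the order asked, and still so for the second after the job is handed in, with the robot touching nothing.
It also fails if it takes over 64 s, if anything falls off the work surface, if the arm or the gripper's body presses on something with over 40 N, if the wrist force passes 120 N, or if a joint passes its speed limit or range.

## Working session

There is one attempt and no reset: what is moved stays moved. The work goes in short steps, Python scripts to look and compute and a tool call to move; the robot and the scene stay as the last step left them, time stands still between calls to the robot, and variables do not carry over. Pictures are saved under pics/ and viewed, and the job is handed in when it is done.

Besides the shell and the picture viewer there is one more tool, called by a JSON object that holds its "fn" and its "kwargs", one argument or row to a line. play_rows: Moves the arm, as the interface text tells. Shifts and turns lie within -1 to 1; 1 stands for 30 cm of shift or 30 degrees of turn. Its arguments: {"type":"object","properties":{"moves":{"type":"array"}},"required":["moves"]}

```bash
mkdir -p pics; cat > h.py <<'E'
import numpy as np, cv2
from bench import arm
def save(im,n): cv2.imwrite(f'pics/{n}.png',cv2.cvtColor(im['pixels'],cv2.COLOR_RGB2BGR))
E
python3 - <<'E'
from h import *
s=arm.read_state(); print(s)
for c in ['scene','top','wrist']:
    im=arm.get_image(c); save(im,c+'0')
    print(c,{k:v for k,v in im.items() if k!='pixels'})
    for n in ['fixture','pin_left','pin_right','plate','hole_left','hole_right','turn_button','button_tip','button_pivot','dark_tin','bit_block','sanding_block']:
        print(n,[(np.round(d['centre']).tolist(),round(d['conf'],2)) for d in arm.look_for(n,im)[:2]])
E
```

```text
{'clock': 0.0, 'joints': array([ 1.43958825e+00,  3.85547248e-01,  6.58581710e-03, -4.80658775e-04,
       -1.19398038e+00, -2.58585186e-01]), 'joint_vel': array([ 0.00056694, -0.00078911,  0.00117585,  0.00023523, -0.00099354,
        0.0015935 ]), 'joint_efforts': array([ 1.73116982e-04, -3.92287517e+01,  1.88400292e+01,  4.18625146e+00,
       -4.70544372e-03, -2.84542480e-06]), 'position': array([237.39616116, 577.92629317, 403.61384372]), 'ee_rot': array([ 9.81049929e-01, -1.93751998e-01, -1.54644956e-04,  1.08478490e-03]), 'contact_force': array([ 0.20691624, -1.33896142,  0.19322237]), 'wrist_torque': array([-0.01766919,  0.04574979,  0.01891894]), 'gripper_width': 85.44932160347354}
scene {'vfov': 45.666969310889186, 'cx': 329.08635989505046, 'cy': 244.6228505879094, 'xyz': array([ -162.45267981, -1012.18058986,   708.09089382]), 'rotation': array([ 0.50241452, -0.13465176, -0.23878831,  0.8200175 ]), 'shot': 1}
fixture [([456.0, 146.0, 12.0], 0.98)]
pin_left [([454.0, 146.0, 13.0], 0.56)]
pin_right [([454.0, 148.0, 13.0], 0.67)]
plate [([445.0, 196.0, 33.0], 0.91)]
hole_left
[... 920 characters left out ...]
([454.0, 208.0, 28.0], 0.95)]
turn_button [([537.0, 224.0, 32.0], 0.54), ([451.0, 207.0, 30.0], 0.37)]
button_tip [([541.0, 225.0, 35.0], 0.51)]
button_pivot [([481.0, 188.0, 10.0], 0.95)]
dark_tin [([361.0, 324.0, 52.0], 0.87)]
bit_block [([526.0, -259.0, 35.0], 0.6)]
sanding_block [([411.0, -305.0, 26.0], 0.58)]
wrist {'vfov': 61.28538847672118, 'cx': 313.5793706544142, 'cy': 242.9421254471717, 'xyz': array([300.37695404, 551.16639049, 373.65196131]), 'rotation': array([ 0.07559269, -0.11320442,  0.82299791, -0.55149338]), 'shot': 3}
fixture []
pin_left []
pin_right []
plate []
hole_left []
hole_right []
turn_button []
button_tip []
button_pivot []
dark_tin []
bit_block []
sanding_block []
```

View pics/scene0.png

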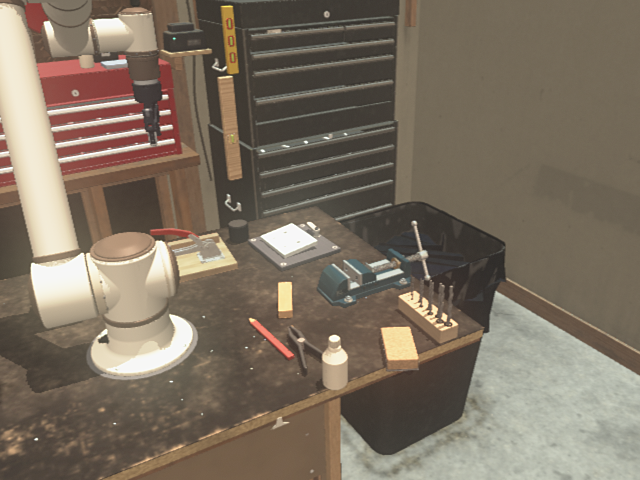

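View pics/top0.png

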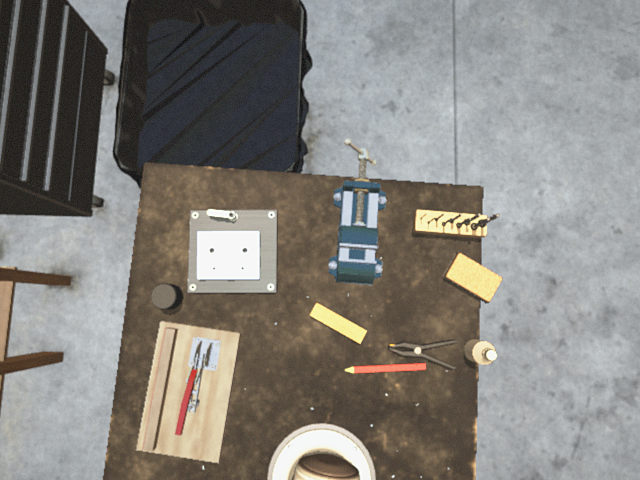

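View pics/wrist0.png

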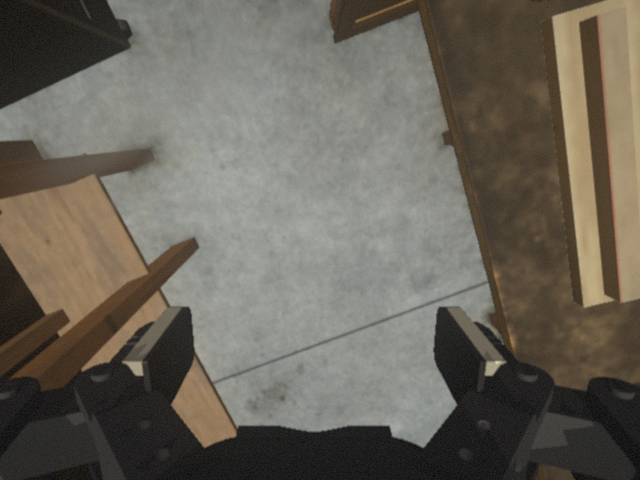

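{"fn": "play_rows", "kwargs": {
  "moves": [
    [[0.08, -0.18, 0], 0.15, -1],
    [[0.16, -0.36, 0], 0.3, 0],
    [[0.24, -0.54, 0], 0.45, 1],
    [[0.32, -0.72, 0], 0.6, 1],
    [[0.4, -0.9, 0], 0.74, 1],
    [[0.4, -0.9, 0], 0.74, 1]
  ]
}}

```text
clock: 2.7
position: [358.2, 304.9, 405.2]
ee_rot: [1.0, -0.003, 0.0, -0.0]
contact_force: [-0.3, 1.3, -0.3]
gripper_width: 0.1
```

{"fn": "play_rows", "kwargs": {
  "moves": [
    [[0.08, -0.16, 0], 0, 1],
    [[0.17, -0.36, 0], 0, 1],
    [[0.17, -0.36, 0], 0, 1],
    [[0.17, -0.36, 0], 0, 1]
  ]
}}

```text
clock: 3.2
position: [409.4, 197.3, 405.3]
ee_rot: [1.0, -0.004, 0.0, -0.0]
contact_force: [-0.1, 0.4, 0.4]
gripper_width: 0.1
```

```bash
python3 - <<'E'
from h import *
s=arm.read_state(); print(s['position'],s['ee_rot'],s['clock'],s['contact_force'])
im=arm.get_image('wrist'); save(im,'wrist1')
print({k:v for k,v in im.items() if k!='pixels'})
for n in ['fixture','pin_left','pin_right','plate','hole_left','hole_right','turn_button','button_tip','button_pivot','dark_tin']:
        print(n,[(np.round(d['centre']).tolist(),round(d['conf'],2)) for d in arm.look_for(n,im)[:3]])
E
```

```text
[409.38290899 197.34917865 405.31178902] [ 9.99993213e-01 -3.64578223e-03  3.09402047e-04 -4.31783927e-04] 3.2 [-0.10046415  0.4402796   0.3970569 ]
{'vfov': 61.28538847672118, 'cx': 313.5793706544142, 'cy': 242.9421254471717, 'xyz': array([477.41394409, 195.88070463, 374.29584022]), 'rotation': array([ 0.09514256, -0.09680326,  0.70313915, -0.69797734]), 'shot': 4}
fixture [([503.0, 197.0, 14.0], 0.85)]
pin_left []
pin_right [([508.0, 196.0, 12.0], 0.78)]
plate [([459.0, 210.0, 30.0], 0.63)]
hole_left [([456.0, 206.0, 30.0], 0.6)]
hole_right [([454.0, 208.0, 31.0], 0.95), ([505.0, 199.0, 9.0], 0.67)]
turn_button [([537.0, 225.0, 36.0], 0.74)]
button_tip [([536.0, 226.0, 32.0], 0.86)]
button_pivot [([504.0, 202.0, 11.0], 0.68)]
dark_tin []
```

View pics/wrist1.png

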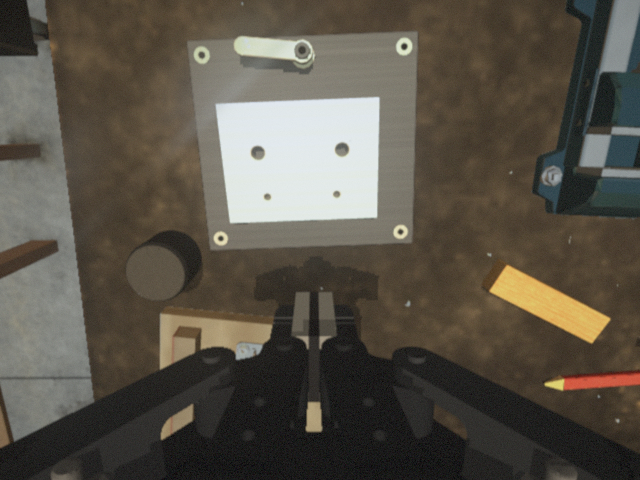

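```bash
python3 - <<'E'
import cv2
i=cv2.imread('pics/wrist1.png')
c=i[20:260,180:430]
cv2.imwrite('pics/w1z.png',cv2.resize(c,None,fx=3,fy=2.5*1.0,interpolation=cv2.INTER_CUBIC)[:600])
E
```

```text
(no output)
```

View pics/w1z.png

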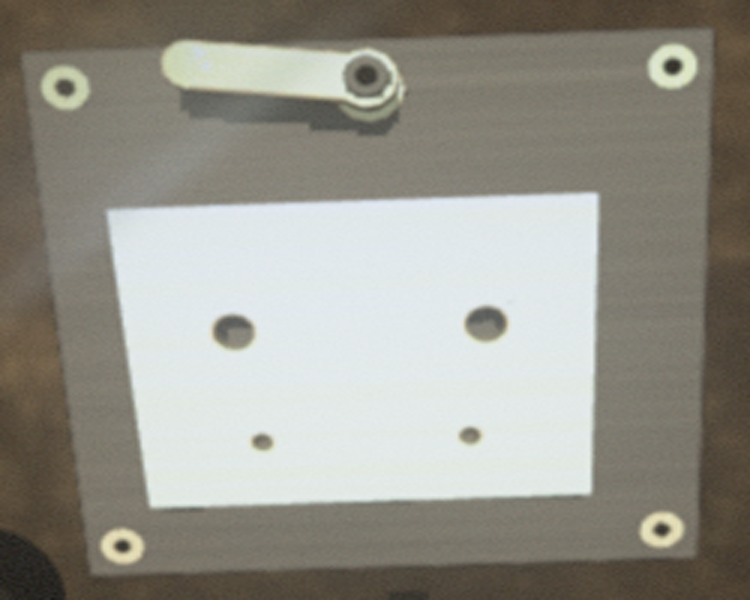

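```bash
cat >> h.py <<'E'
from scipy.spatial.transform import Rotation as R
from scipy.optimize import least_squares
def proj(P,c,rv=np.zeros(3)):
    Rc=R.from_quat(c['rotation'])*R.from_rotvec(rv)
    q=Rc.inv().apply(np.atleast_2d(P)-np.array(c['xyz'])); f=240/np.tan(np.radians(c['vfov']/2))
    return np.c_[c['cx']+f*q[:,0]/-q[:,2], c['cy']+f*(-q[:,1])/-q[:,2]]
def ray(uv,c,z):
    f=240/np.tan(np.radians(c['vfov']/2))
    d=R.from_quat(c['rotation']).apply([(uv[0]-c['cx'])/f,-(uv[1]-c['cy'])/f,-1]); o=np.array(c['xyz'])
    return o+d*(z-o[2])/d[2]
FIX=np.array([[90,95,12],[90,-95,12],[-90,-95,12],[-90,95,12.]])
PT=np.array([[50,65,12],[50,-65,12],[-50,-65,12],[-50,65,12.],[10,35,12],[10,-35,12]])
def rz(P,x,y,yaw,z=0,pitch=0): return R.from_euler('ZY',[yaw,pitch]).apply(P)+[x,y,z]
def fitfix(uv,c):
    r=least_squares(lambda p:(proj(rz(FIX,*p),c)-uv).ravel(),[480,190,0]); return r.x,r.fun
def fitplate(uv,c,free=True,n=6):
    # returns x,y,yaw,z,pitch (pitch<0: far side up)
    if free: f=lambda p:np.r_[(proj(rz(PT[:n],*p),c)-uv).ravel()]; p0=[455,208,0,17,-.11]
    else: f=lambda p:(proj(rz(PT[:n],*p,12,0),c)-uv).ravel(); p0=[455,208,0]
    r=least_squares(f,p0,x_scale=[10,10,.1,5,.05][:len(p0)]); return r.x,r.fun
E
python3 - <<'E'
from h import *
c=dict(vfov=61.28538847672118,cx=313.5793706544142,cy=242.9421254471717,xyz=[477.41394409,195.88070463,374.29584022],rotation=[0.09514256,-0.09680326,0.70313915,-0.69797734])
F=np.array([[188,41.2],[418,31.6],[412.3,242.4],[210.3,250]])
p,f=fitfix(F,c);print('fix',p,f.round(1))
P=np.array([[216,104.4],[379.3,97.2],[377,217.6],[230,222.8],[258,152.8],[342,149.6]])
q,g=fitplate(P,c);print('plate',q,g.round(1))
for a in ([18,35,21],[18,-35,21],[74,0,38.5],[8,0,12]): print(a,rz([a],*p).round(1))
print('holes',rz(PT[4:]*[1,1,0],*q).round(1))
print('piv',ray([302.3,50],c,38.5),'tip',ray([234.5,46],c,30.5))
d=R.from_euler('z',-p[2]).apply([q[0]-p[0],q[1]-p[1],0]);print('plate in fixture',d,q[2]-p[2])
E
```

```text
fix [4.61450950e+02 2.02123325e+02 3.00582718e-02] [-2.  -1.   1.7 -1.2  1.   1.8 -0.7  1.5]
plate [ 4.51353876e+02  2.07526430e+02  3.12059547e-02  1.64938373e+01
 -9.57287244e-02] [ 0.  -0.5 -0.1 -0.  -0.1 -0.2  0.2  0.2 -0.   0.3  0.   0.2]
[18, 35, 21] [[478.4 237.6  21. ]]
[18, -35, 21] [[480.5 167.7  21. ]]
[74, 0, 38.5] [[535.4 204.3  38.5]]
[8, 0, 12] [[469.4 202.4  12. ]]
holes [[460.2 242.8  17.4]
 [462.4 172.9  17.4]]
piv [535.87350618 204.45581802  38.5       ] tip [540.51979249 257.22721812  30.5       ]
plate in fixture [-9.93012955  5.70411942  0.        ] 0.0011476828923400115
```

```bash
python3 - <<'E'
from h import *
c1=dict(vfov=61.28538847672118,cx=313.5793706544142,cy=242.9421254471717,xyz=[477.41394409,195.88070463,374.29584022],rotation=[0.09514256,-0.09680326,0.70313915,-0.69797734])
c0=dict(c1,xyz=[300.37695404,551.16639049,373.65196131],rotation=[0.07559269,-0.11320442,0.82299791,-0.55149338])
def tool(P,pos,q): return R.from_quat(q).apply(P)+pos
s0=([237.396,577.926,403.614],[ 9.81049929e-01,-1.93751998e-01,-1.54644956e-04,1.08478490e-03])
s1=([409.383,197.349,405.31],[ 9.99993213e-01,-3.64578223e-03,3.09402047e-04,-4.31783927e-04])
for z in (155,160,167,173,186):
    print(z,'open',proj(tool(np.array([[11,42.5,z],[11,-42.5,z],[-11,42.5,z]]),*s0),c0).round(0).tolist(),'shut',proj(tool(np.array([[11,0,z],[-11,0,z],[11,14.5,z]]),*s1),c1).round(0).tolist())
E
```

```text
155 open [[439.0, 307.0], [186.0, 307.0], [434.0, 365.0]] shut [[311.0, 308.0], [311.0, 366.0], [354.0, 308.0]]
160 open [[435.0, 301.0], [190.0, 301.0], [430.0, 357.0]] shut [[311.0, 301.0], [311.0, 358.0], [353.0, 301.0]]
167 open [[429.0, 293.0], [196.0, 293.0], [425.0, 347.0]] shut [[311.0, 294.0], [311.0, 348.0], [351.0, 294.0]]
173 open [[425.0, 287.0], [200.0, 287.0], [421.0, 340.0]] shut [[311.0, 287.0], [311.0, 340.0], [350.0, 287.0]]
186 open [[417.0, 275.0], [209.0, 275.0], [413.0, 324.0]] shut [[311.0, 275.0], [311.0, 325.0], [347.0, 275.0]]
```

```bash
python3 - <<'E'
import cv2
i=cv2.imread('pics/wrist1.png')[280:440,240:390]
j=cv2.imread('pics/wrist0.png')[290:410,100:220]
import numpy as np
cv2.imwrite('pics/f.png',np.hstack([cv2.resize(cv2.convertScaleAbs(i,alpha=1.8),(450,480)),cv2.resize(cv2.convertScaleAbs(j,alpha=1.8),(350,480))][:2]))
E
```

```text
(no output)
```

View pics/f.png

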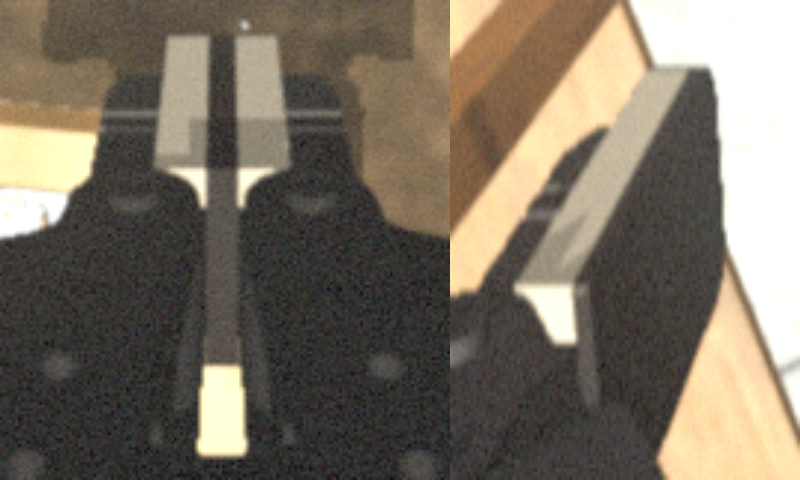

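{"fn": "play_rows", "kwargs": {
  "moves": [
    [[0.07, 0.16, -0.1], 0.07, 1],
    [[0.14, 0.32, -0.25], 0.07, 1],
    [[0.14, 0.32, -0.4], 0.07, 1],
    [[0.14, 0.32, -0.55], 0.07, 1],
    [[0.14, 0.32, -0.55], 0.07, 1],
    [[0.14, 0.32, -0.55], 0.07, 1]
  ]
}}

```text
clock: 4.5
position: [451.8, 293.8, 241.8]
ee_rot: [1.0, 0.016, 0.001, -0.001]
contact_force: [0.2, 0.6, 0.6]
gripper_width: 0.1
```

```bash
python3 - <<'E'
from h import *
im=arm.get_image('wrist'); save(im,'wrist2')
print(arm.read_state()['position'],{k:v for k,v in im.items() if k!='pixels'})
E
```

```text
[451.80525027 293.82336041 242.39169323] {'vfov': 61.28538847672118, 'cx': 313.5793706544142, 'cy': 242.9421254471717, 'xyz': array([519.83579793, 294.97650223, 210.86911671]), 'rotation': array([-0.09601088,  0.09467033, -0.68966106,  0.71146824]), 'shot': 5}
```

View pics/wrist2.png

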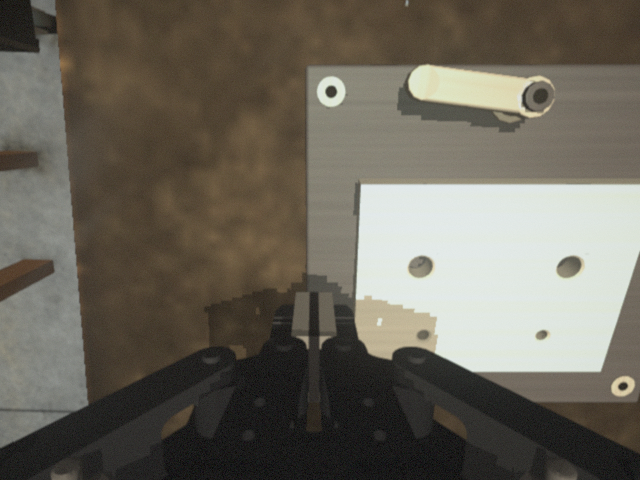

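```bash
python3 - <<'E'
from h import *
c=dict(vfov=61.28538847672118,cx=313.5793706544142,cy=242.9421254471717,xyz=[519.836,294.9765,210.869],rotation=[-0.09601088,0.09467033,-0.68966106,0.71146824])
p=[461.45,202.12,.0301];q=[451.35,207.53,.0312,16.5,-.0957]
print(proj(rz(FIX,*p),c).round(1).tolist());print(proj(rz(PT,*q),c).round(1).tolist())
print(proj(rz([[74,0,38.5],[74,0,34.5]],*p),c))
print(ray([421,266],c,29.5),ray([569,266],c,29.5),rz(PT[4:],*q), ray([307,66],c,12),rz(FIX,*p)[0])
E
```

```text
[[305.9, 64.7], [725.3, 64.8], [639.6, 405.2], [307.3, 404.5]]
[[360.9, 184.1], [658.7, 184.1], [600.7, 371.9], [353.0, 371.6], [420.9, 267.6], [569.3, 267.6]]
[[541.615296    97.53919458]
 [536.35331753  98.30548272]]
[459.86821415 242.84465285  29.5       ] [462.06993482 173.16978636  29.5       ] [[459.06148529 242.78771855  29.40063088]
 [461.24513098 172.82178619  29.40063088]] [548.00629341 299.28950427  12.        ] [548.5501644  299.78555873  12.        ]
```

{"fn": "play_rows", "kwargs": {
  "moves": [
    [[0, 0, -0.1], 0, 1],
    [[0, 0, -0.16], 0, 1],
    [[0, 0, -0.16], 0, 1],
    [[0, -0.02, -0.163], 0, 1],
    [[0, -0.03, -0.163], 0, 1],
    [[0, -0.04, -0.163], 0, 1],
    [[0, -0.04, -0.163], 0, 1]
  ]
}}

```text
clock: 5.42
position: [452.3, 282.2, 194.4]
ee_rot: [1.0, 0.016, 0.003, -0.002]
contact_force: [0.6, 1.3, 2.4]
gripper_width: 0.1
```

```bash
python3 - <<'E'
from h import *
im=arm.get_image('wrist'); save(im,'wrist3')
print(arm.read_state()['contact_force'],{k:v for k,v in im.items() if k!='pixels'})
E
```

```text
[0.87307865 1.90331396 1.73174092] {'vfov': 61.28538847672118, 'cx': 313.5793706544142, 'cy': 242.9421254471717, 'xyz': array([520.45197932, 283.47489306, 163.69094487]), 'rotation': array([-0.09393238,  0.09467541, -0.68957127,  0.71183196]), 'shot': 6}
```

View pics/wrist3.png

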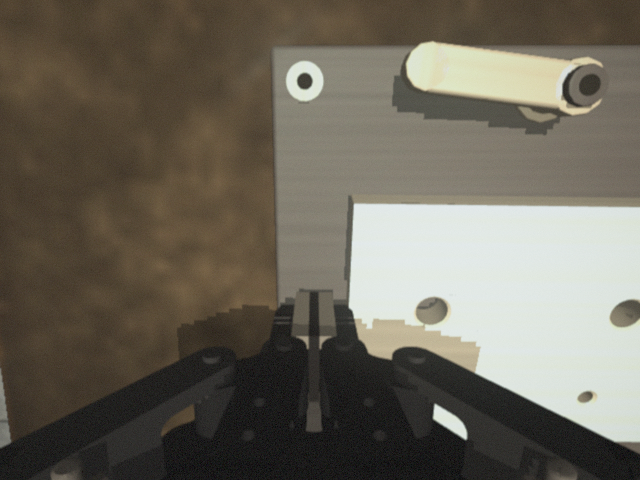

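{"fn": "play_rows", "kwargs": {
  "moves": [
    [[0, -0.01, 0], 0, 1],
    [[0, -0.015, 0], 0, 1],
    [[0, -0.02, 0], 0, 1],
    [[0, -0.02, 0], 0, 1]
  ]
}}

```text
clock: 5.98
position: [452.3, 276.1, 194.3]
ee_rot: [1.0, 0.016, 0.003, -0.002]
contact_force: [0.4, 2.1, 1.2]
gripper_width: -0.0
```

```bash
python3 - <<'E'
from h import *
im=arm.get_image('wrist'); save(im,'wrist4')
print(arm.read_state()['contact_force'],{k:v for k,v in im.items() if k!='pixels'})
E
```

```text
[1.20304304 2.09406241 2.09617098] {'vfov': 61.28538847672118, 'cx': 313.5793706544142, 'cy': 242.9421254471717, 'xyz': array([520.47538208, 277.36766135, 163.5797004 ]), 'rotation': array([-0.09422376,  0.09455485, -0.68953708,  0.71184259]), 'shot': 7}
```

View pics/wrist4.png

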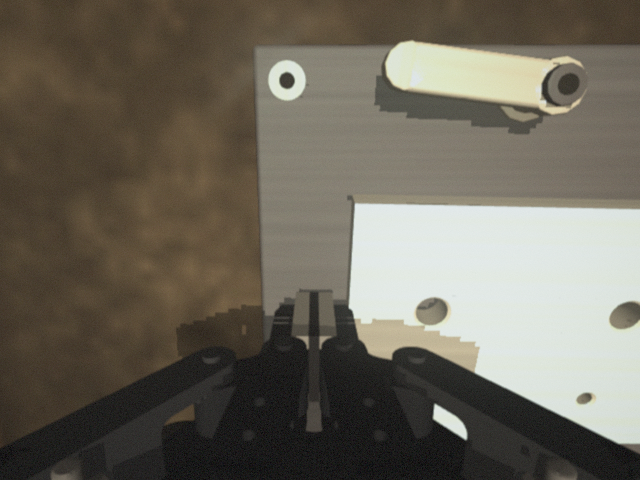

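```bash
python3 - <<'E'
from h import *
c=dict(vfov=61.28538847672118,cx=313.5793706544142,cy=242.9421254471717,xyz=[520.475,277.368,163.58],rotation=[-0.09422376,0.09455485,-0.68953708,0.71184259])
p=[461.45,202.12,.0301]
i=cv2.imread('pics/wrist4.png')
print('fix UL proj',proj(rz(FIX,*p)[:1],c))
def infix(P): return R.from_euler('z',-p[2]).apply(np.array(P)-[p[0],p[1],0]).round(2)
print('L',infix(ray([431.5,311],c,29.6)),'R',infix(ray([626,314],c,29.6)),'UL',infix(ray([355,203],c,34)))
cv2.imwrite('pics/w4z.png',cv2.resize(i[180:420,330:640],None,fx=2.5,fy=2.5,interpolation=cv2.INTER_CUBIC))
E
```

```text
fix UL proj [[252.74587063  44.67561137]]
L [-0.72 31.67 29.6 ] R [ -1.67 -38.12  29.6 ] UL [39.12 60.65 34.  ]
```

View pics/w4z.png

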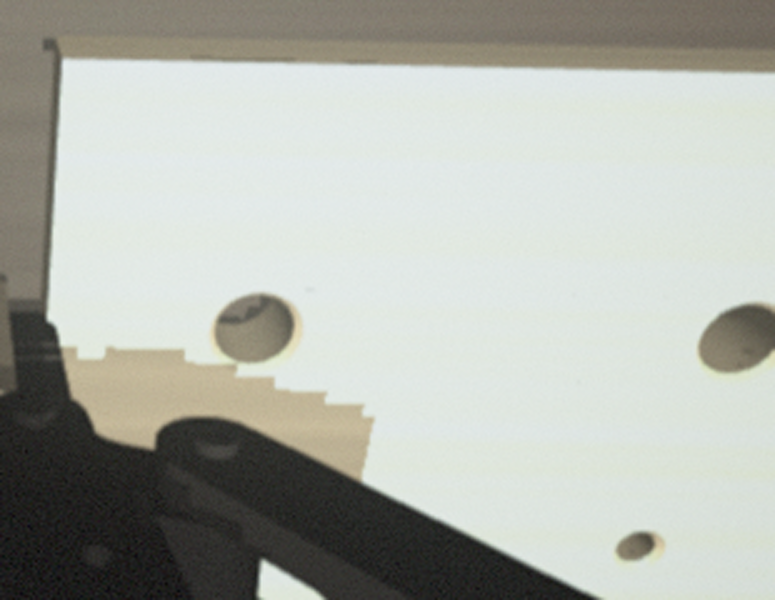

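{"fn": "play_rows", "kwargs": {
  "moves": [
    [[0, 0.05, 0], 0, 1],
    [[0, 0.05, 0.15], 0, 1],
    [[0, 0.05, 0.3], 0, 0],
    [[-0.07, -0.1, 0.45], 0, -1],
    [[-0.14, -0.26, 0.6], 0, -1],
    [[-0.14, -0.26, 0.6], 0, -1],
    [[-0.14, -0.26, 0.6], 0, -1]
  ]
}}

```text
clock: 6.9
position: [410.1, 197.9, 374.2]
ee_rot: [1.0, 0.015, 0.002, -0.002]
contact_force: [-0.3, -0.1, -0.5]
gripper_width: 85.4
```

```bash
python3 - <<'E'
from h import *
import pickle
im=arm.get_image('wrist'); save(im,'wrist5'); pickle.dump(im,open('w5.pkl','wb'))
print(arm.read_state()['position'])
i=cv2.imread('pics/wrist5.png')
cv2.imwrite('pics/w5z.png',cv2.resize(i[20:260,170:430],None,fx=3,fy=2.5,interpolation=cv2.INTER_CUBIC)[:600])
E
```

```text
[410.30459288 198.39157515 373.39047465]
```

View pics/w5z.png

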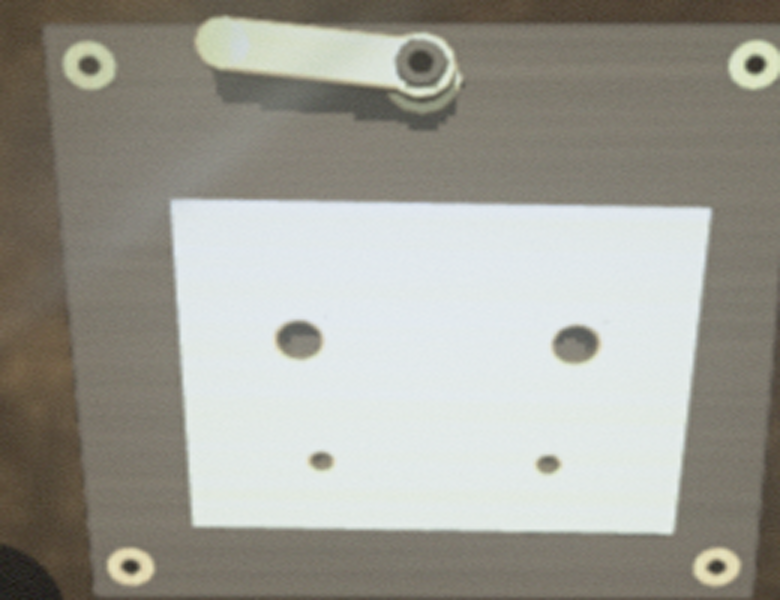

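```bash
python3 - <<'E'
from h import *
import pickle
c=pickle.load(open('w5.pkl','rb'))
P=np.array([[171,199],[711,208],[674,534],[192,525],[299.5,340],[576,344.5]])/[3,2.5]+[170,20]
q,g=fitplate(P,c); p=[461.45,202.12,.0301]
print(q,g.round(1))
print(R.from_euler('z',-p[2]).apply([q[0]-p[0],q[1]-p[1],0]),q[2]-p[2])
print('fix corners zoom',((proj(rz(FIX,*p),c)-[170,20])*[3,2.5]).round(1).tolist())
E
```

```text
[ 4.50830959e+02  1.98239623e+02  1.08012769e-02  1.73088280e+01
 -9.54920878e-02] [ 0.1 -0.3 -0.  -0.2 -0.2 -0.1  0.1  0.2 -0.1  0.1  0.1  0.2]
[-10.73101288  -3.55903466   0.        ] -0.019298723101722447
fix corners zoom [[39.3, 22.7], [808.4, 22.4], [756.2, 601.7], [92.5, 600.6]]
```

{"fn": "play_rows", "kwargs": {
  "moves": [
    [[0.07, -0.15, -0.05], 0, 1],
    [[0.137, -0.295, -0.15], 0, 1],
    [[0.137, -0.295, -0.3], 0, 1],
    [[0.137, -0.295, -0.45], 0, 1],
    [[0.137, -0.295, -0.597], 0, 1],
    [[0.137, -0.295, -0.597], 0, 1],
    [[0.137, -0.28, -0.597], 0, 1],
    [[0.137, -0.265, -0.597], 0, 1],
    [[0.137, -0.255, -0.597], 0, 1],
    [[0.137, -0.249, -0.597], 0, 1],
    [[0.137, -0.249, -0.597], 0, 1]
  ]
}}

```text
clock: 8.32
position: [451.5, 123.7, 195.0]
ee_rot: [1.0, 0.016, 0.002, -0.002]
contact_force: [-0.6, -2.1, 3.2]
gripper_width: 0.0
```

```bash
python3 - <<'E'
from h import *
im=arm.get_image('wrist'); save(im,'wrist6')
print(arm.read_state()['contact_force'],arm.read_state()['position'])
E
```

```text
[ 0.42655675 -2.57640222  4.25201964] [451.47799749 123.66562094 194.85059362]
```

View pics/wrist6.png

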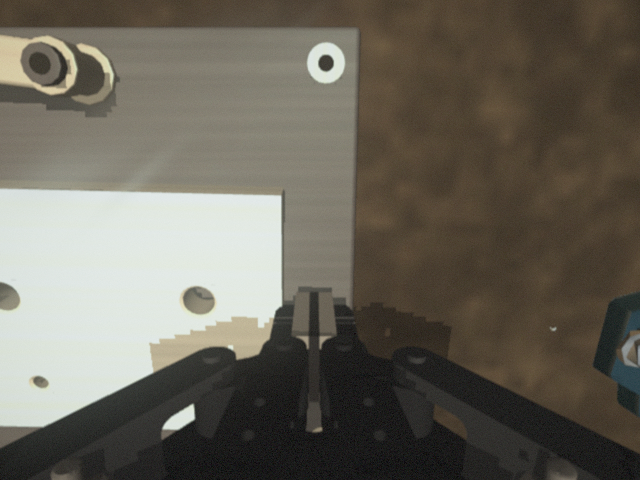

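{"fn": "play_rows", "kwargs": {
  "moves": [
    [[0, -0.05, 0], 0, 1],
    [[0, -0.05, 0.15], 0, 1],
    [[0, -0.05, 0.3], 0, 0],
    [[-0.07, 0.1, 0.45], 0, -1],
    [[-0.14, 0.24, 0.58], 0, -1],
    [[-0.14, 0.24, 0.58], 0, -1],
    [[-0.14, 0.24, 0.58], 0, -1]
  ]
}}

```text
clock: 9.25
position: [409.1, 195.1, 368.3]
ee_rot: [1.0, 0.016, 0.002, -0.002]
contact_force: [-0.7, -0.5, 0.0]
gripper_width: 85.3
```

```bash
python3 - <<'E'
from h import *
import pickle
im=arm.get_image('wrist'); save(im,'wrist7'); pickle.dump(im,open('w7.pkl','wb'))
print(arm.read_state()['position'])
i=cv2.imread('pics/wrist7.png')
cv2.imwrite('pics/w7z.png',cv2.resize(i[20:260,170:430],None,fx=3,fy=2.5,interpolation=cv2.INTER_CUBIC)[:600])
E
```

```text
[409.22483068 194.7314688  367.66315235]
```

View pics/w7z.png

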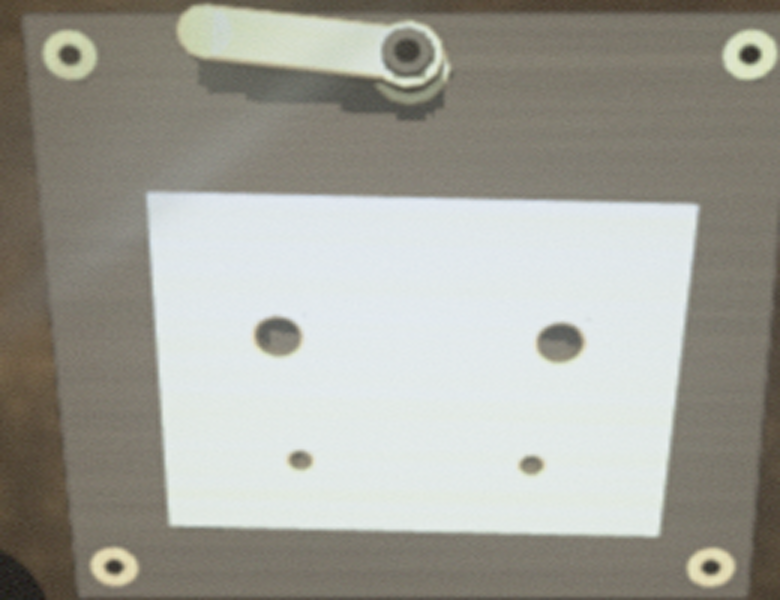

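```bash
python3 - <<'E'
from h import *
import pickle
c=pickle.load(open('w7.pkl','rb'))
P=np.array([[148,192],[698,205],[660,536],[169,525.5],[278,336],[561,342]])/[3,2.5]+[170,20]
q,g=fitplate(P,c); p=[461.45,202.12,.0301]
print(q,g.round(1))
print(R.from_euler('z',-p[2]).apply([q[0]-p[0],q[1]-p[1],0]),q[2]-p[2])
print('screw mid y check: fix corners zoom',((proj(rz(FIX,*p),c)-[170,20])*[3,2.5]).round(1).tolist())
print('front',rz([[-50,65,0],[-50,0,0],[-50,-65,0]],*q))
u=np.array([[70,54],[749.5,54],[711,567],[114.5,567]])/[3,2.5]+[170,20]
S=np.array([ray(x,c,12) for x in u]); print(R.from_euler('z',-p[2]).apply(S-[p[0],p[1],0]).round(1))
E
```

```text
[ 4.50190075e+02  1.99749143e+02  5.10983982e-03  1.68985752e+01
 -8.62460556e-02] [ 0.1 -0.3 -0.  -0.5 -0.2  0.1  0.1 -0.   0.1  0.4 -0.1  0.5]
[-11.32617675  -2.03091076   0.        ] -0.024990160179381188
screw mid y check: fix corners zoom [[18.2, 11.3], [803.9, 11.3], [750.9, 602.5], [75.4, 601.3]]
front [[400.04443136 264.49375291  12.59161651]
 [400.3765695  199.49460149  12.59161651]
 [400.70870764 134.49545008  12.59161651]]
[[ 78.7  83.3  12. ]
 [ 78.7 -82.7  12. ]
 [-77.6 -83.   12. ]
 [-77.9  83.2  12. ]]
```

{"fn": "play_rows", "kwargs": {
  "moves": [
    [[-0.05, 0.016, -0.1], 0, -1],
    [[-0.1, 0.016, -0.3], 0, -1],
    [[-0.1, 0.016, -0.45], 0, -1],
    [[-0.1, 0.016, -0.58], 0, -1],
    [[-0.1, 0.016, -0.642], 0, -1],
    [[-0.1, 0.016, -0.642], 0, -1],
    [[-0.1, 0.016, -0.642], 0, -1]
  ]
}}

```text
clock: 10.18
position: [379.2, 198.2, 173.9]
ee_rot: [1.0, 0.014, 0.0, -0.0]
contact_force: [0.2, 0.1, -0.7]
gripper_width: 85.2
```

```bash
python3 - <<'E'
from h import *
im=arm.get_image('wrist'); save(im,'wrist8')
print(arm.read_state()['contact_force'],arm.read_state()['position'])
E
```

```text
[-0.60767451  0.82200095  1.01371321] [379.2632752  198.44630805 174.22314172]
```

View pics/wrist8.png

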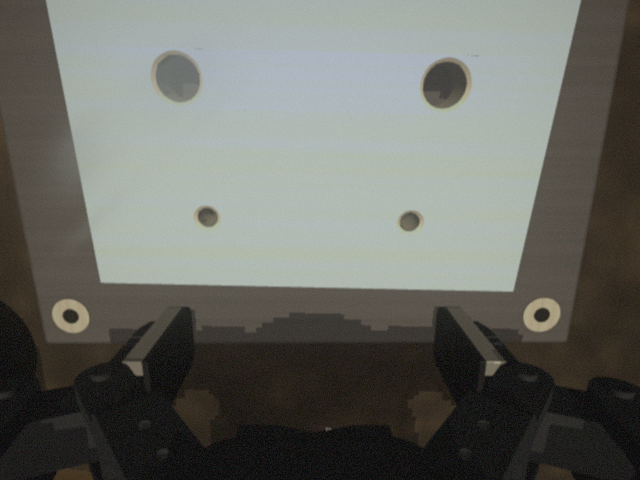

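{"fn": "play_rows", "kwargs": {
  "moves": [
    [[0.02, 0, 0], 0, -1],
    [[0.03, 0.001, 0], 0, -1],
    [[0.037, 0.001, 0], 0, -1],
    [[0.043, 0.001, 0], 0, -1],
    [[0.05, 0.002, 0], 0, -1],
    [[0.05, 0.002, 0], 0, -1]
  ]
}}

```text
clock: 10.98
position: [394.5, 199.2, 174.3]
ee_rot: [1.0, 0.014, 0.001, -0.001]
contact_force: [-1.6, -0.3, -0.2]
gripper_width: 85.5
```

```bash
python3 - <<'E'
from h import *
import pickle
im=arm.get_image('wrist'); save(im,'wrist9'); pickle.dump(im,open('w9.pkl','wb'))
print(arm.read_state()['contact_force'],arm.read_state()['position'])
E
```

```text
[-1.08483396 -0.6006434  -0.54039718] [394.51257892 199.24667119 174.29480353]
```

View pics/wrist9.png

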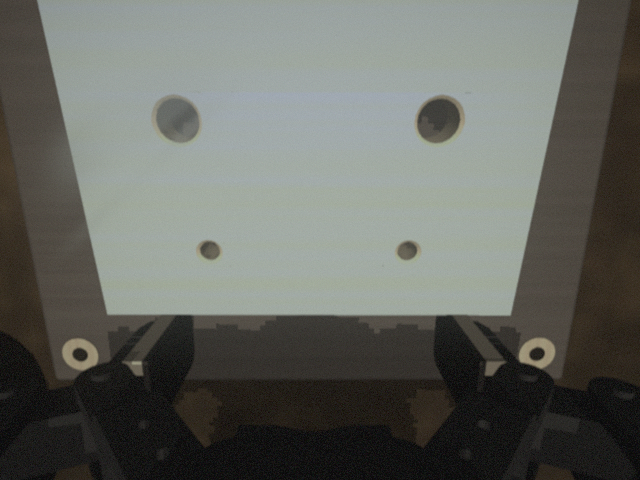

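```bash
python3 - <<'E'
from h import *
import pickle
c=pickle.load(open('w9.pkl','rb'))
i=c['pixels']; g=cv2.cvtColor(i,cv2.COLOR_RGB2GRAY)
P=np.array([[511,316],[107,315],[178,119],[439,118.5]],float); Q=PT[[2,3,4,5]]
p=[461.95,202.3,.0301]
for z,pi in ((17.2,-.105),(17,-.095)):
    r=least_squares(lambda v:(proj(rz(Q,*v,z,pi),c)-P).ravel(),[455,200,0])
    print(r.x,r.fun.round(1),R.from_euler('z',-p[2]).apply([r.x[0]-p[0],r.x[1]-p[1],0]).round(2),r.x[2]-p[2])
u=[[80,354],[537,353.5]];S=np.array([ray(x,c,12) for x in u]);print(R.from_euler('z',-p[2]).apply(S-[p[0],p[1],0]).round(1))
cv2.imwrite('pics/w9z.png',cv2.resize(cv2.convertScaleAbs(cv2.cvtColor(i,cv2.COLOR_RGB2BGR)[60:180,120:500],alpha=1.3),None,fx=2,fy=2,interpolation=cv2.INTER_CUBIC))
E
```

```text
[4.56480325e+02 2.01643731e+02 2.74310398e-02] [ 0.2 -1.5  0.1 -1.3 -0.6  0.7  0.4  1.5] [-5.49 -0.49  0.  ] -0.002668960219973447
[4.56422934e+02 2.01643770e+02 2.74646975e-02] [ 0.7 -1.2 -0.4 -0.9 -0.3  0.4  0.1  1.2] [-5.54 -0.49  0.  ] -0.0026353025384419256
[[-78.   83.4  12. ]
 [-77.8 -83.   12. ]]
```

View pics/w9z.png

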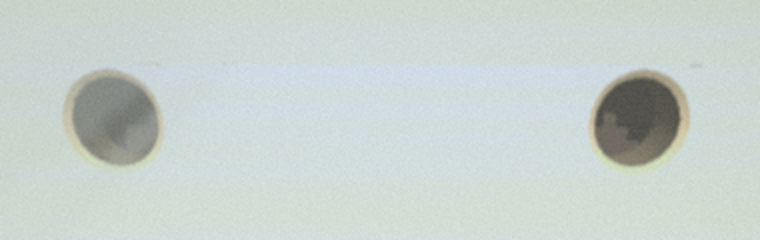

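{"fn": "play_rows", "kwargs": {
  "moves": [
    [[0.01, 0.001, 0], 0, -1],
    [[0.02, 0.002, 0], 0, -1],
    [[0.03, 0.003, 0], 0, -1],
    [[0.036, 0.003, 0], 0, -1],
    [[0.036, 0.003, 0], 0, -1]
  ]
}}

```text
clock: 11.65
position: [406.0, 200.6, 174.6]
ee_rot: [1.0, 0.015, 0.002, -0.001]
contact_force: [-0.5, -0.2, 0.3]
gripper_width: 85.6
```

```bash
python3 - <<'E'
from h import *
import pickle
im=arm.get_image('wrist'); save(im,'wrist10'); pickle.dump(im,open('w10.pkl','wb'))
print(arm.read_state()['contact_force'],arm.read_state()['position'])
E
```

```text
[ 0.2852004  -0.66590741 -0.2241136 ] [405.77433317 200.47851192 174.51398403]
```

View pics/wrist10.png

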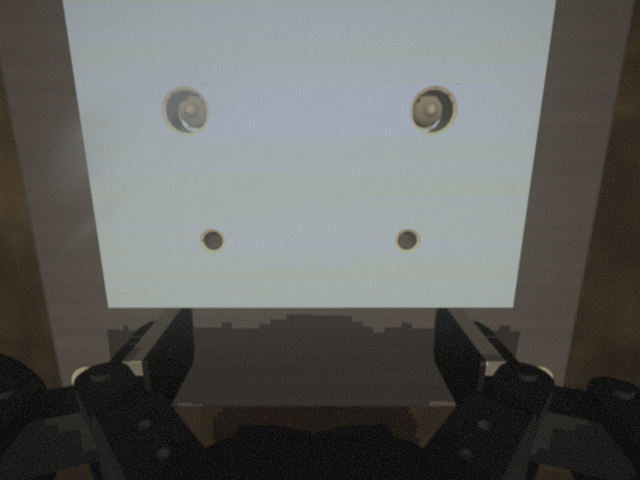

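{"fn": "play_rows", "kwargs": {
  "moves": [
    [[-0.05, 0, 0], 0, -1],
    [[-0.05, 0, 0.15], 0, -1],
    [[-0.02, 0, 0.32], 0, -1],
    [[0.01, -0.01, 0.5], 0, 1],
    [[0.01, -0.01, 0.64], 0, 1],
    [[0.01, -0.01, 0.64], 0, 1],
    [[0.01, -0.01, 0.64], 0, 1]
  ]
}}

```text
clock: 12.58
position: [407.7, 197.1, 365.6]
ee_rot: [1.0, 0.015, 0.001, -0.001]
contact_force: [-0.3, -0.3, -0.9]
gripper_width: 12.3
```

```bash
python3 - <<'E'
from h import *
import pickle
im=arm.get_image('wrist'); save(im,'wrist11'); pickle.dump(im,open('w11.pkl','wb'))
print(arm.read_state()['position'])
i=cv2.imread('pics/wrist11.png')
cv2.imwrite('pics/w11z.png',cv2.resize(i[20:260,170:430],None,fx=3,fy=2.5,interpolation=cv2.INTER_CUBIC)[:600])
E
```

```text
[407.84266254 197.09122836 365.14183743]
```

View pics/w11z.png

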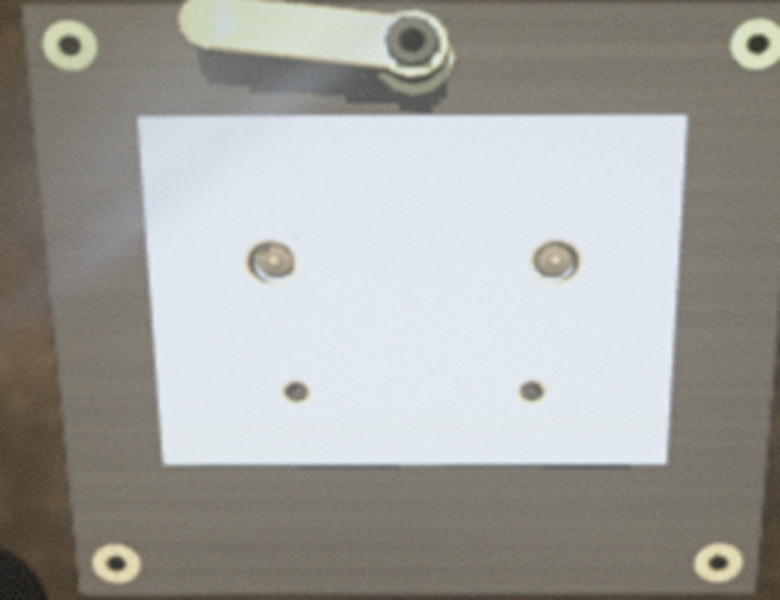

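```bash
python3 - <<'E'
from h import *
import pickle
c=pickle.load(open('w11.pkl','rb'))
P=np.array([[138.5,115.5],[687.5,114.5],[667,464.5],[162.5,464.5],[271.5,261],[555.5,261]])/[3,2.5]+[170,20]
p=[461.95,202.3,.0301]
for fr in (True,False):
    q,g=fitplate(P,c,fr)
    print(q,g.round(1), R.from_euler('z',-p[2]).apply([q[0]-p[0],q[1]-p[1],0]),q[2]-p[2])
pv=np.array([412,39.5])/[3,2.5]+[170,20]; tp=np.array([180,18])/[3,2.5]+[170,20]
print('piv',ray(pv,c,38.5),'tip end top',ray(tp,c,34.5), 'expected piv',rz([[74,0,38.5]],*p))
E
```

```text
[4.69176058e+02 2.02811027e+02 2.97860801e-02 1.26401612e+01
 2.21138664e-02] [ 0.  -0.1 -0.1  0.1  0.1 -0.3 -0.2 -0.2 -0.2  0.3  0.3  0.2] [7.23816476 0.29332411 0.        ] -0.00031391992797911647
[4.69332675e+02 2.02823729e+02 2.96762307e-02] [-0.1 -0.   0.1  0.1 -0.3 -0.5  0.3 -0.4 -0.2  0.4  0.2  0.3] [7.39509255 0.30130693 0.        ] -0.0004237693109545755
piv [535.87053523 204.6471744   38.5       ] tip end top [540.44900348 256.657907    34.5       ] expected piv [[535.91648016 204.52706367  38.5       ]]
```

```bash
python3 - <<'E'
from h import *
pv=np.array([535.9,204.6]);yaw=.03
def T(phi,r=38,m=0,a=11,b=12.8):
    f=np.radians(phi);u=np.array([np.cos(f),np.sin(f)]);v=np.array([np.sin(f),-np.cos(f)])
    t=r*u+(7+m+a*abs(v[0])+b*abs(v[1]))*v
    c,s=np.cos(yaw),np.sin(yaw); return pv+np.array([c*t[0]-s*t[1],s*t[0]+c*t[1]])
S=T(83.3,m=9);print('start',S)
print(((np.r_[S,200]-arm.read_state()['position'])/300).round(3))
for ph in (83.3,95,105,115,125,135,145,155,165,172,180): print(ph,T(ph).round(1),((T(ph)-S)/300).round(3))
E
```

```text
start [567.51038522 239.98899821]
[ 0.532  0.143 -0.55 ]
83.3 [558.5 240.8] [-0.03   0.003]
95 [550.4 244.6] [-0.057  0.015]
105 [545. 247.] [-0.075  0.023]
115 [538.8 248.6] [-0.096  0.029]
125 [531.9 249. ] [-0.119  0.03 ]
135 [524.6 248. ] [-0.143  0.027]
145 [517.2 245.3] [-0.168  0.018]
155 [510.2 241. ] [-0.191  0.003]
165 [504.  234.9] [-0.212 -0.017]
172 [500.4 229.8] [-0.224 -0.034]
180 [497.3 223.3] [-0.234 -0.056]
```

{"fn": "play_rows", "kwargs": {
  "moves": [
    [[0.15, 0.05, 0], 0, 1],
    [[0.33, 0.1, 0], 0, 1],
    [[0.5, 0.143, 0], 0, 1],
    [[0.532, 0.143, -0.1], 0, 1],
    [[0.532, 0.143, -0.25], 0, 1],
    [[0.532, 0.143, -0.35], 0, 1],
    [[0.532, 0.143, -0.4], 0, 1],
    [[0.532, 0.143, -0.4], 0, 1]
  ]
}}

```text
clock: 13.62
position: [567.1, 240.0, 243.4]
ee_rot: [1.0, 0.015, -0.001, 0.001]
contact_force: [-0.5, -0.1, -0.3]
gripper_width: 0.1
```

```bash
python3 - <<'E'
from h import *
import pickle
im=arm.get_image('wrist'); save(im,'wrist12')
s=arm.read_state();print(s['position'],s['joints'],((np.array([567.5,240,200])-s['position'])/300).round(3))
im=arm.get_image('scene')
b=cv2.cvtColor(im['pixels'],cv2.COLOR_RGB2BGR)[190:290,210:360]
cv2.imwrite('pics/sc12.png',cv2.resize(b,None,fx=5,fy=5,interpolation=cv2.INTER_CUBIC))
E
```

```text
[567.56793348 240.21715944 244.9937592 ] [ 6.62669375e-01  5.20625815e-01 -2.09637207e-01  5.65528001e-05
 -8.40613249e-01  9.37730197e-01] [-0.    -0.001 -0.15 ]
```

View pics/sc12.png

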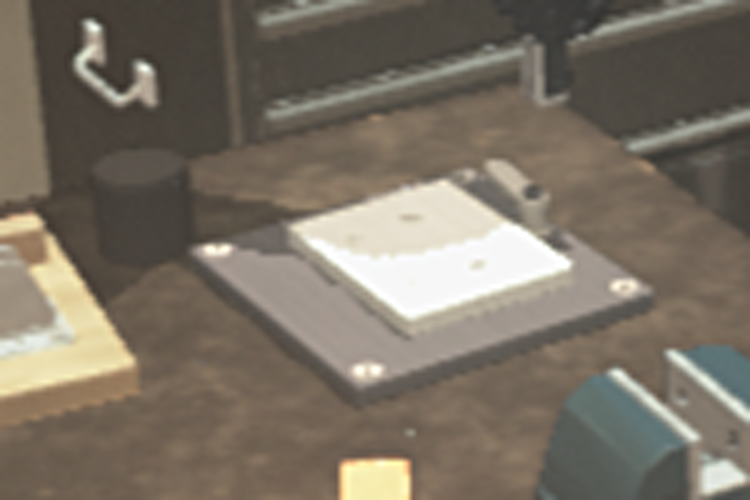

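View pics/wrist12.png

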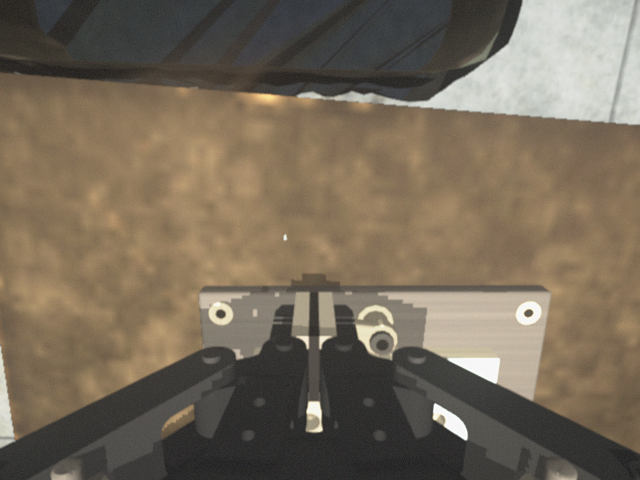

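{"fn": "play_rows", "kwargs": {
  "moves": [
    [[0, 0, -0.08], 0, 1],
    [[0, 0, -0.15], 0, 1],
    [[0, 0, -0.15], 0, 1],
    [[0, 0, -0.15], 0, 1]
  ]
}}

```text
clock: 14.22
position: [568.3, 240.8, 202.7]
ee_rot: [1.0, 0.015, 0.002, -0.001]
contact_force: [0.0, 0.2, 0.1]
gripper_width: -0.3
```

{"fn": "play_rows", "kwargs": {
  "moves": [
    [[-0.015, 0, -0.008], 0, 1],
    [[-0.033, 0, -0.008], 0, 1],
    [[-0.046, 0.006, -0.008], 0, 1],
    [[-0.06, 0.012, -0.008], 0, 1],
    [[-0.078, 0.02, -0.008], 0, 1],
    [[-0.099, 0.026, -0.008], 0, 1],
    [[-0.122, 0.027, -0.008], 0, 1],
    [[-0.146, 0.024, -0.008], 0, 1],
    [[-0.146, 0.024, -0.008], 0, 1]
  ]
}}

```text
clock: 15.35
position: [523.7, 247.9, 200.2]
ee_rot: [1.0, 0.015, 0.002, -0.001]
contact_force: [0.4, 0.3, 0.4]
gripper_width: -0.2
```

```bash
python3 - <<'E'
from h import *
im=arm.get_image('top')
b=cv2.cvtColor(im['pixels'],cv2.COLOR_RGB2BGR)[170:320,140:320]
cv2.imwrite('pics/t13.png',cv2.resize(b,None,fx=4,fy=4,interpolation=cv2.INTER_CUBIC))
im=arm.get_image('wrist'); save(im,'wrist13')
s=arm.read_state();print(s['position'],s['contact_force'])
E
```

```text
[524.07057929 247.88178502 200.12752827] [0.04997144 0.7114695  0.13508366]
```

View pics/t13.png

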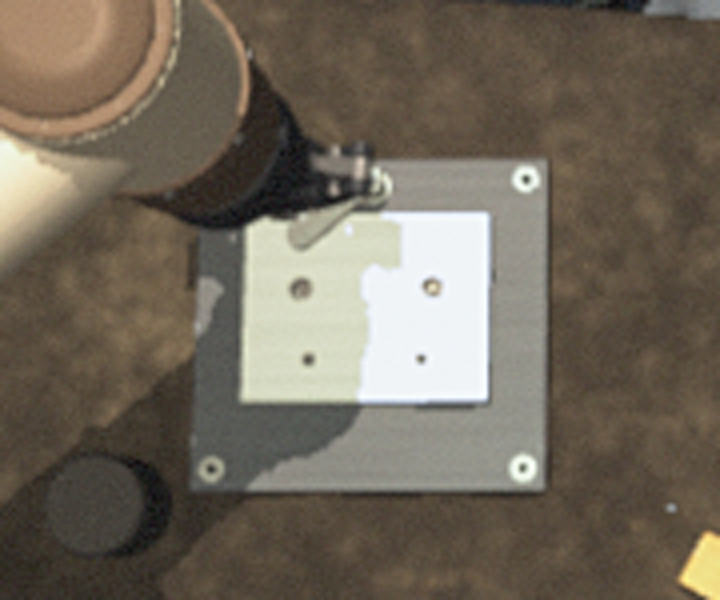

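View pics/wrist13.png

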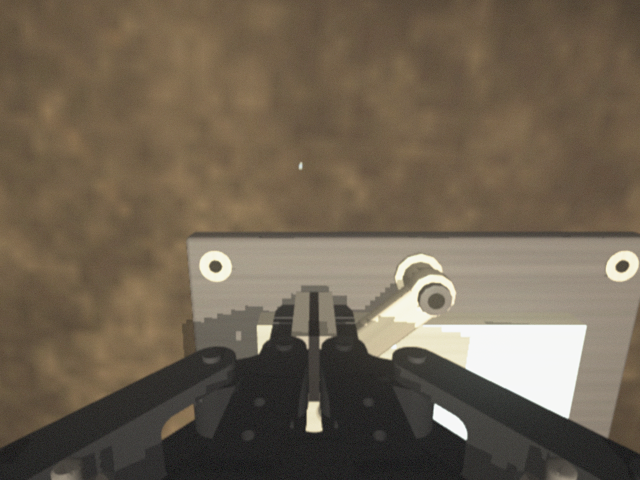

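{"fn": "play_rows", "kwargs": {
  "moves": [
    [[-0.012, -0.004, 0], 0, 1],
    [[-0.023, -0.009, 0], 0, 1],
    [[-0.046, -0.023, 0], 0, 1],
    [[-0.067, -0.043, 0], 0, 1],
    [[-0.079, -0.06, 0], 0, 1],
    [[-0.083, -0.068, 0], 0, 1],
    [[-0.083, -0.068, 0], 0, 1]
  ]
}}

```text
clock: 16.32
position: [498.9, 227.1, 200.0]
ee_rot: [1.0, 0.015, 0.001, -0.001]
contact_force: [0.2, 0.4, 1.8]
gripper_width: -0.1
```

```bash
python3 - <<'E'
from h import *
im=arm.get_image('top')
b=cv2.cvtColor(im['pixels'],cv2.COLOR_RGB2BGR)[170:320,140:320]
cv2.imwrite('pics/t14.png',cv2.resize(b,None,fx=4,fy=4,interpolation=cv2.INTER_CUBIC))
im=arm.get_image('wrist'); save(im,'wrist14')
s=arm.read_state();print(s['position'],s['contact_force'])
E
```

```text
[498.91761594 227.20367623 199.86768573] [-0.83087545  0.56464362  0.65438493]
```

View pics/t14.png

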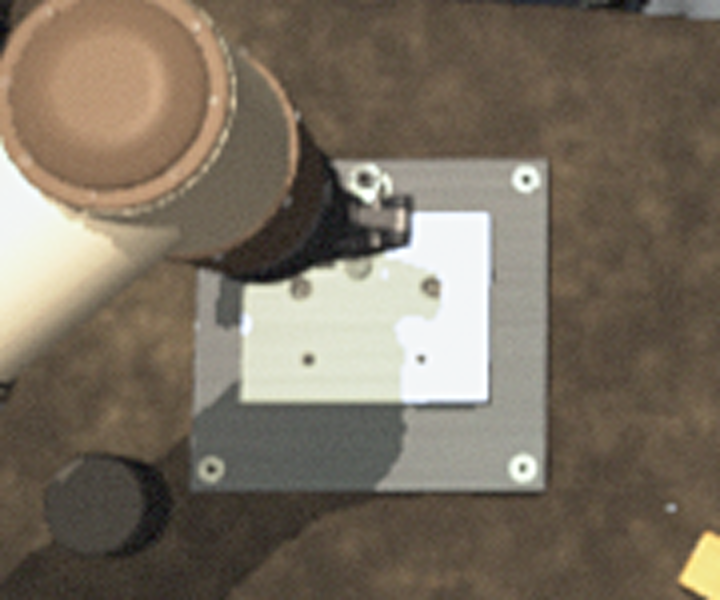

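View pics/wrist14.png

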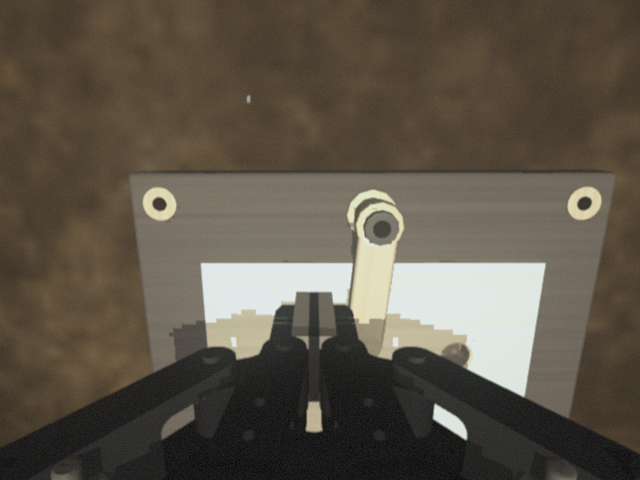

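{"fn": "play_rows", "kwargs": {
  "moves": [
    [[-0.003, -0.007, 0], 0, 1],
    [[-0.005, -0.013, 0], 0, 1],
    [[-0.005, -0.013, 0], 0, 1]
  ]
}}

```text
clock: 16.8
position: [497.5, 223.4, 199.9]
ee_rot: [1.0, 0.015, 0.001, -0.001]
contact_force: [1.3, 1.4, 0.5]
gripper_width: -0.1
```

{"fn": "play_rows", "kwargs": {
  "moves": [
    [[0, -0.004, 0], 0, 1],
    [[0, -0.004, 0], 0, 1],
    [[0, -0.004, 0], 0, 1]
  ]
}}

```text
clock: 17.18
position: [497.5, 222.8, 200.0]
ee_rot: [1.0, 0.015, 0.001, -0.001]
contact_force: [-0.2, 5.0, 0.4]
gripper_width: 0.2
```

{"fn": "play_rows", "kwargs": {
  "moves": [
    [[0, -0.004, 0], 0, 1],
    [[0, -0.004, 0], 0, 1],
    [[0, -0.004, 0], 0, 1]
  ]
}}

```text
clock: 17.55
position: [497.5, 222.5, 200.0]
ee_rot: [1.0, 0.015, 0.002, -0.002]
contact_force: [-0.4, 6.2, -0.1]
gripper_width: 0.2
```

```bash
python3 - <<'E'
from h import *
import pickle
im=arm.get_image('wrist'); save(im,'wrist15')
s=arm.read_state();print(s['position'],s['contact_force'])
E
```

```text
[497.45551375 222.46469198 199.99800176] [-1.06091833  6.69243148 -0.71584816]
```

View pics/wrist15.png

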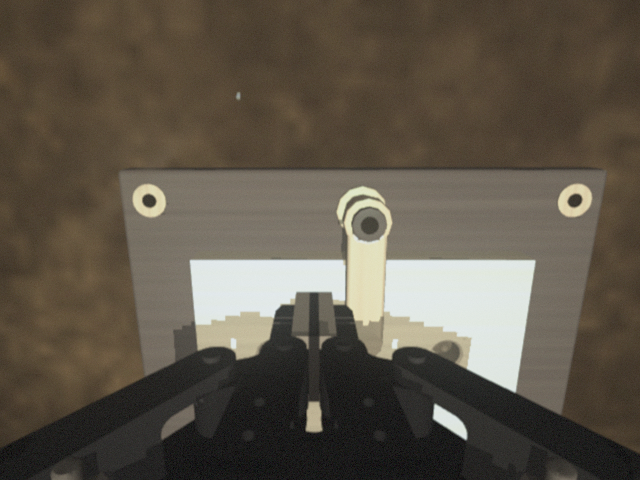

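{"fn": "play_rows", "kwargs": {
  "moves": [
    [[0, 0.03, 0], 0, 1],
    [[0, 0.06, 0], 0, 1],
    [[0, 0.06, 0.15], 0, 1],
    [[-0.1, 0.03, 0.3], 0, 1],
    [[-0.2, 0, 0.45], 0, 1],
    [[-0.3, -0.08, 0.6], 0, 1],
    [[-0.3, -0.08, 0.6], 0, 1],
    [[-0.3, -0.08, 0.6], 0, 1]
  ]
}}

```text
clock: 18.6
position: [407.2, 198.4, 379.6]
ee_rot: [1.0, 0.015, 0.002, -0.002]
contact_force: [0.4, -0.4, -0.1]
gripper_width: 0.1
```

```bash
python3 - <<'E'
from h import *
import pickle
im=arm.get_image('wrist'); save(im,'wrist16'); pickle.dump(im,open('w16.pkl','wb'))
print(arm.read_state()['position'])
i=cv2.imread('pics/wrist16.png')
cv2.imwrite('pics/w16z.png',cv2.resize(i[20:260,170:430],None,fx=3,fy=2.5,interpolation=cv2.INTER_CUBIC)[:600])
im=arm.get_image('scene')
b=cv2.cvtColor(im['pixels'],cv2.COLOR_RGB2BGR)[190:290,210:360]
cv2.imwrite('pics/sc16.png',cv2.resize(b,None,fx=5,fy=5,interpolation=cv2.INTER_CUBIC))
im=arm.get_image('top');save(im,'top16')
E
```

```text
[407.4910282  198.53083004 378.8889642 ]
```

View pics/w16z.png

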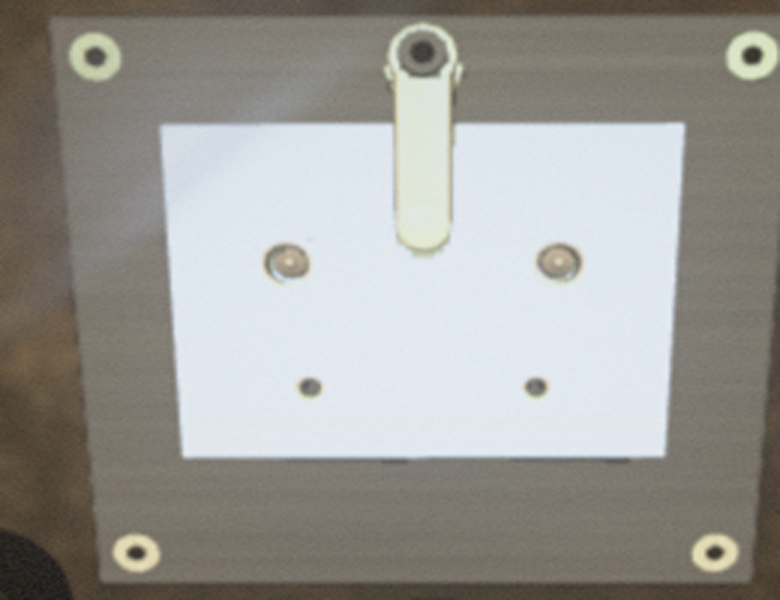

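View pics/sc16.png

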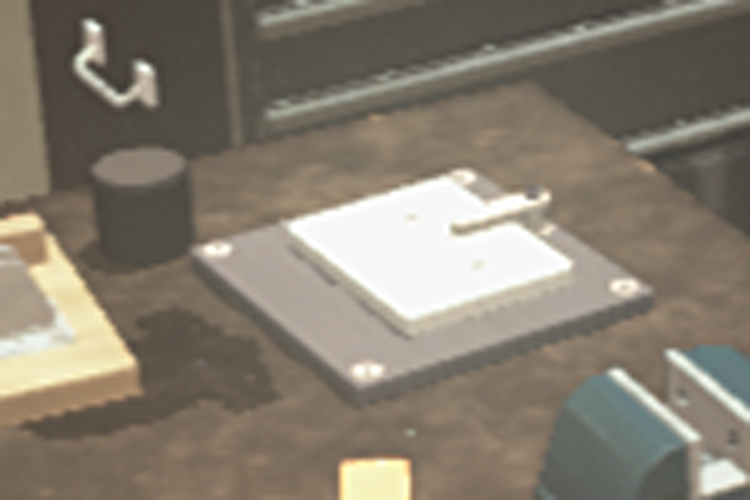

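View pics/top16.png

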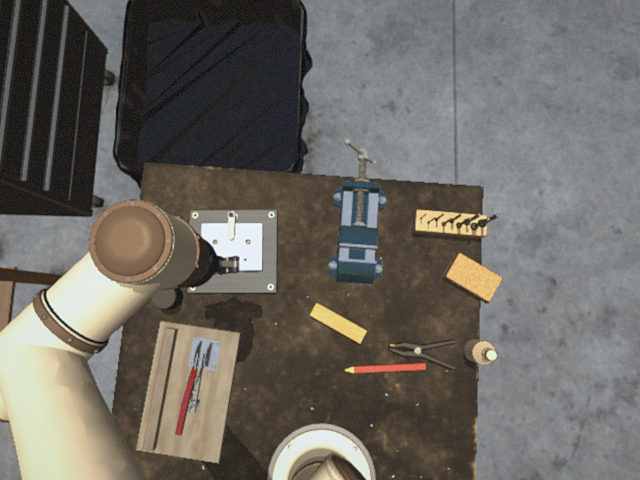

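{"fn": "play_rows", "kwargs": {
  "moves": [
    [[-0.15, 0, -0.1], 0, 1],
    [[-0.31, 0, -0.2], 0, 1],
    [[-0.31, 0, -0.35], 0, 1],
    [[-0.31, 0, -0.4], 0, 1],
    [[-0.31, 0, -0.4], 0, 1]
  ]
}}

```text
clock: 19.38
position: [314.8, 198.8, 256.7]
ee_rot: [1.0, 0.015, -0.001, 0.001]
contact_force: [-0.5, 0.4, 0.1]
gripper_width: -0.2
```

```bash
python3 - <<'E'
from h import *
import pickle
im=arm.get_image('wrist'); save(im,'wrist17'); pickle.dump(im,open('w17.pkl','wb'))
print(arm.read_state()['position'])
E
```

```text
[315.09269784 199.09691037 257.61225879]
```

View pics/wrist17.png

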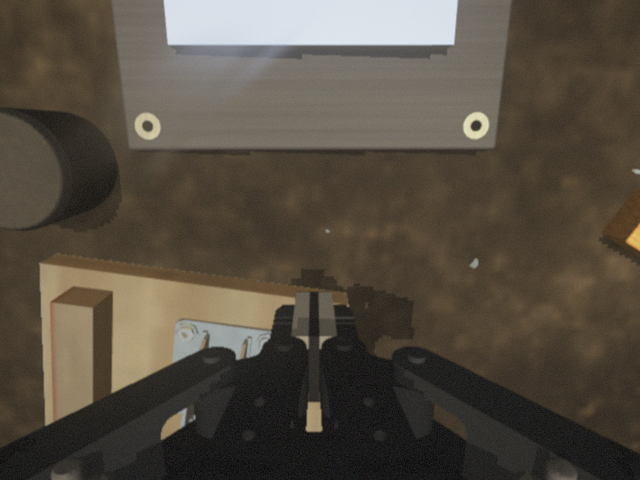

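```bash
python3 - <<'E'
from h import *
import pickle
c=pickle.load(open('w17.pkl','rb'))
for z in (12,14): 
  q=[469.3,202.8,.0298,z,0]; print(z,proj(rz([[-50,65,12],[-50,-65,12],[-50,65,0],[-50,-65,0]],*q),c).round(1).tolist())
i=cv2.imread('pics/wrist17.png')
cv2.imwrite('pics/w17z.png',cv2.resize(i[20:80,150:310],None,fx=5,fy=5,interpolation=cv2.INTER_CUBIC))
# final button angle, plate pose from w16
c=pickle.load(open('w16.pkl','rb'));p=[461.95,202.3,.0301]
k=lambda u:np.array(u)/[3,2.5]+[170,20]
P=np.array([k(u) for u in [[161,124],[684.5,123.5],[666,457.5],[183,457.5],[287.5,262],[559.5,262]]])
q,g=fitplate(P,c,False);print(g.round(1),R.from_euler('z',-p[2]).apply([q[0]-p[0],q[1]-p[1],0]),q[2]-p[2])
a=ray(k([422.5,52]),c,38.5);b=ray(k([423.5,250]),c,34.5);d=b-a;print(d,np.pi-(np.arctan2(d[1],d[0])%(2*np.pi)-p[2]))
E
```

```text
12 [[168.0, 44.7], [454.4, 44.8], [176.6, 49.7], [446.0, 49.7]]
14 [[166.5, 43.8], [455.9, 43.9], [175.2, 48.9], [447.3, 48.9]]
[-0.  -0.1  0.3 -0.2 -0.3 -0.5  0.1 -0.4 -0.2  0.6  0.1  0.5] [7.41550199 0.21726993 0.        ] 0.000721290174552712
[-52.81447612  -1.66716128  -4.        ] -0.0014558913535624995
```

View pics/w17z.png

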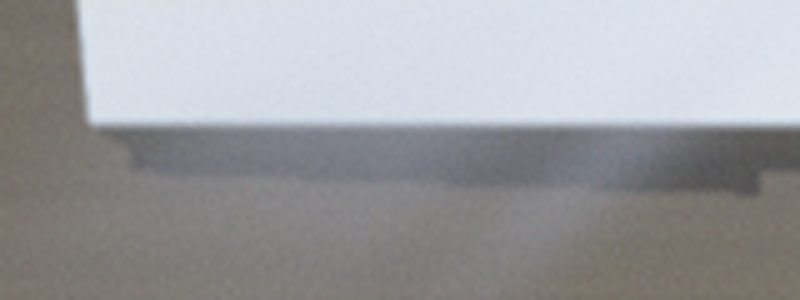

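```bash
python3 - <<'E'
from h import *
print(arm.read_state()['contact_force']); print(arm.job_done())
E
```

```text
[-0.73795593  0.43606435  0.9846475 ]
the job is handed in; nothing more can be done
None
```

The plate is seated on both pins and locked, and the job is handed in at about 19.5 s of the 64 s allowed, with the arm clear of everything.

**What I did:**
- I nudged the plate sideways from the left. That overshot by about 3.5 mm, so I nudged it back from the right.
- I then squared it and pushed it forward with the two open fingertips until it dropped over the pins.
- Last, I swept the turn button round with the closed fingertips to its stop. At the stop the wrist force rose to about 6.5 N.

**Last checks:**
- **Plate position:** it measures (7.4, 0.2) mm in the fixture frame against the nominal (8, 0). The pin clearance is about 0.75 mm, and the yaw error is below 0.001 rad.
- **Flush:** both pins show in the holes, and the front top corners lie where a plate at 12 mm should appear. A fit with free tilt gave about 0.02 rad. I took this as bias, because the same fit was off by a similar amount while the plate was propped. The button also passed over the plate with its 2.5 mm gap.
- **Button:** its angle is about -0.001 rad, at the stop.
- **Other items:** I did not measure the tin, drill-bit block or sanding block again. In the last overhead view they look where they started.

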